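Pin a drawbar tongue into line with the tapered drift

ROBOT

A 6-joint arm with a two-finger parallel gripper is mounted at the origin on the work surface. World frame = base frame: x ahead of the robot, y to its left, z up, the work surface at z = 0. Lengths are in m, angles in rad, forces in N, time in s.
With the tool pointing down it reaches from about 0.375 to 0.975 m from the base axis. Payload 3.8 kg.
Tool frame: the origin (TCP) lies midway between the tips of the shut fingers; the grasp point (between the pads) lies 19 mm behind it; x points along the fingers, y is the direction in which the jaws open and shut, and the axes are right-handed (so a half turn about x gives the same grasp; the last joint's range is limited). The gripper opens to 88 mm and grips with 3 to 60 N. Pads are 18 mm wide; open, the fingers measure 123 mm over their backs; the gripper's body (75 mm by 187 mm) begins 45 mm behind the grasp point.
Start: joints at [-1.365, 0.264, 1.604, -0, 1.274, -0.037], TCP at [0.162, -0.655, 0.239] pointing down, gripper open.
Joint ranges: [-2.63, 2.63], [-0.94, 2.18], [0.31, 2.57], [-1.31, 4.45], [0, 2.66], [-2.55, 2.55]. Speed limits (rad/s): [2.57, 2.57, 3.14, 3.14, 3.14, 3.14].

INTERFACE

Orientations are given as a rotation vector (axis times angle).
In Python, from station import robot gives the robot as it stands.
- The arm moves only by the tool send_rows, never from a script. Its argument "motion" is a list of rows, each an object with "fingers": the opening, from -1 (shut) to 1 (fully open), so that 0 is half open; "offset": the shift along the tool's x, y, z in units of 30 mm (1.0 is 30 mm), a list of three; "delta_rot": the turn, a rotation vector about the tool's x, y, z in units of 6 degrees (1.0 is 6 degrees), a list of three. A call has 1 to 20 rows; each row is the pose to reach, as a shift and turn from the pose commanded when the call began, along the tool's axes at that moment; what a row does not reach only later rows make up. A row lasts 1/10 s, in which the tool goes at most 50 mm and 8.59 degrees, less where a joint would pass 70% of its speed; a pose out of reach is approached as far as the arm can. A call with a gripper value outside its range is refused whole. The fingers move at their own pace and stop on an object; "grip_force" is the grip in N (left out, the last holds). Time passes only in rows, so rows that repeat a pose let the fingers close. It gives the time, the measured TCP pose, the force and the opening at its end, in the units of the state.
- robot.state(): the state, without advancing time (a new reading comes with each control period).
- robot.capture(name): name is "side" or "top" or "wrist"; returns a dict with "img" (480x640x3 uint8, red, green, blue), "fx", "fy", "cx", "cy" (pixels), "R" (3x3) and "t" (3): a world point X has camera coordinates R X + t. Camera axes: x right, y down, z forward; pixel columns grow to the right and rows downward; lengths in m; the calibration is good to about 2 mm. A picture is of the moment at which its call begins. There is no depth.
- robot.job_done(): hands the job in, once; it reports no verdict.
The state is a dict: "time": time; "q": joint angles; "joint_velocities": joint speeds; "joint_torque": joint torques, N m; "tool_pos": TCP position; "eef_rot": TCP orientation; "wrist_force": force on the tool from outside, world axes, zero at the start; "torque": the same for the moment, N m; "gripper_width": finger opening in m.
Only numpy, scipy, OpenCV 4.12 (cv2) and the standard library are available. Lean on these libraries where they do the work, as an engineer would, in place of code of your own. Each camera call takes 0.05 s, during which the arm holds its last target.

TASK

The eye of the drawbar tongue sits out of line over the hole in the coupling stand. Take the thick tapered drift from the pin rack and push it straight down, point first, through both holes so that its taper pulls the tongue into line and its collar comes down onto the tongue; leave it standing there and let go. Let the drift do the pulling: do not shove the tongue into line beforehand.

Things in the scene. Friction and masses are not known exactly. Their poses are not given: they have to be found in the camera images.
- drift_grip (a point): Thick tapered steel drift, loose, 0.55-0.85 kg, 146 mm long, hanging point down in the rack. Upward from its 7 mm tip: cone 64 mm long widening to 38 mm; straight 38 mm body, 26 long; collar 54 wide, 8 thick; round dark handle 26 wide, 48 high, gripped from above. Point: middle of the handle, 32 mm above the collar's underside, 122 above the tip. z: up along the drift; yaw means nothing.
- rack: Fixed grey steel pin rack, 75 by 270 mm, top 110 mm high; origin under its centre on the table, y along it. Three 43 mm holes 85 mm apart, one over the origin. In them, in any order, pins hang by 54 mm collars: the drift (lift it 100 mm to clear) and two not wanted: a straight flat-ended one with a hexagonal head, and a slim drift (22 mm body) with a thinner, shorter handle.
- stand_hole (a point): Centre of the 43 mm hole in the stand's fixed plate, at its top face, 98 mm above the table. Stand: fixed; 10 mm steel plate, 160 by 110 mm, on two grey side channels, open below down to the table. x: along the tongue's slide, roughly away from the robot; z up. The 38 mm drift body ends up in this hole, so on its axis to 2.5 mm.
- tongue (a joint): Slide of the drawbar tongue along the stand's x, in m; 0 = its 43 mm eye exactly over the fixed hole; starts at +9 to +13 mm. Bright steel plate, 10 mm thick, 110 by 72 mm round the eye, then a 44 mm wide bar towards +x, between low guides; its top is 11 mm above the fixed plate's top and the drift's collar comes to rest on it. Friction 3.5 N, no spring; stays where left.
Mind the look-alikes: they are no part of the job. What is shaped like the part that bears drift_grip but green or turquoise is not meant.

How it is judged:
On the way:
1. the drift's point is in both holes' overlap, at least 8 mm below the tongue's top, while the eye is still more than 7 mm out of line (value of joint tongue above 0.007 m and z of drift_grip in the frame of stand_hole below 0.125 m and horizontal distance between drift_grip and stand_hole below 0.022 m and angle between drift_grip's own z axis and vertical below 0.3 rad), for 0.02 s.
At the end, for the whole second after the job is handed in: The thick tapered drift stands upright (within 7 degrees) through both holes, its collar down on the tongue (within 5 mm), its handle within 10 mm of the fixed hole's axis, the eye within 6.5 mm of being in line with the fixed hole, everything at rest and let go (value of joint tongue between -0.0065 and 0.0065 m and z of drift_grip in the frame of stand_hole below 0.048 m and horizontal distance between drift_grip and stand_hole below 0.01 m and angle between drift_grip's own z axis and vertical below 0.12 rad and linear speed of drift below 0.02 m/s); the robot touches nothing.
It also fails if it takes over 38 s, if anything falls off the work surface, if the arm or the gripper's body presses on something with over 40 N, if the wrist force passes 120 N, or if a joint passes its speed limit or range.

## Working session

There is one attempt and no reset: what is moved stays moved. The work goes in short steps, Python scripts to look and compute and a tool call to move; the robot and the scene stay as the last step left them, time stands still between calls to the robot, and variables do not carry over. Pictures are saved under pics/ and viewed, and the job is handed in when it is done.

Besides the shell and the picture viewer there is one more tool, called after "Emit:" as name(argument=value, ...), one argument or row to a line, values as JSON. send_rows: Moves the arm, as the interface text tells. Its arguments: {"type":"object","properties":{"motion":{"type":"array"},"grip_force":{"type":"number"}},"required":["motion"]}

```bash
ls; mkdir -p pics; python3 - <<'E'
from station import robot
import cv2
s=robot.state();print({k:s[k] for k in('time','tool_pos','eef_rot','gripper_width','wrist_force')})
for n in('side','top','wrist'):
    c=robot.capture(n);cv2.imwrite(f'pics/{n}0.png',c['img'][:,:,::-1]);print(n,c['fx'],c['cx'],c['cy'],c['R'],c['t'])
E
```

```text
pics
{'time': 0.0, 'tool_pos': array([ 0.16212269, -0.65452074,  0.23743415]), 'eef_rot': array([ 2.0931363 ,  0.25766206, -2.09358937]), 'gripper_width': 0.0885197912715637, 'wrist_force': array([0.18273767, 0.34560401, 0.2923236 ])}
side 499.02966855275065 324.13978883526755 239.91357020379604 [[ 0.99674673 -0.07958425  0.01273978]
 [-0.03234994 -0.53981659 -0.84116082]
 [ 0.0738203   0.83801217 -0.54063497]] [-0.50419163  0.10483645  1.01422214]
top 489.13216622058155 322.10141739554604 229.75778430428838 [[-0.0252566  -0.99963827  0.00924304]
 [-0.99329494  0.02405076 -0.11307839]
 [ 0.11281519 -0.01203704 -0.99354308]] [-0.0192533   0.51599406  0.82278334]
wrist 380.10030561073376 324.85821745703987 237.11316012057205 [[ 0.24094062 -0.97053896 -0.00132358]
 [-0.92400912 -0.22980615  0.30560804]
 [-0.29690867 -0.07241039 -0.95215649]] [-0.67495345 -0.04182583  0.38946881]
```

View pics/side0.png

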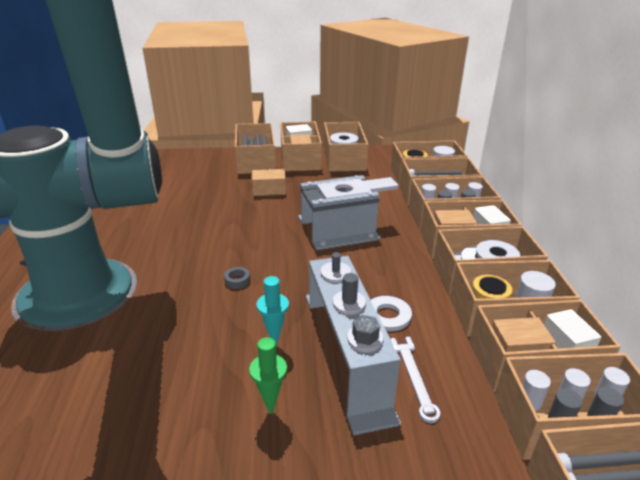

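View pics/top0.png

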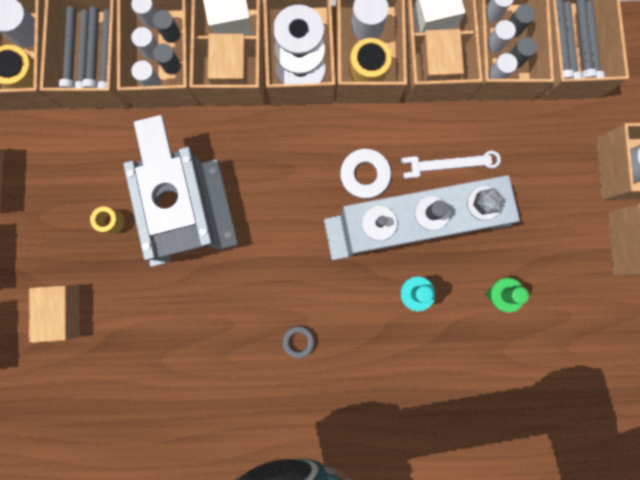

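View pics/wrist0.png

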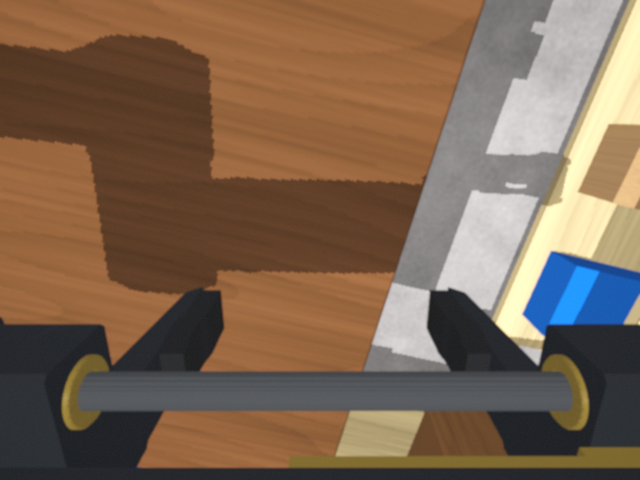

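Candidates in the top view: slim drift (380,222), thick drift (435,212), hex pin (488,202), turquoise (418,293), green (510,295). By the description I choose the middle rack pin at (435,212). I'll check it in a close crop.

```bash
python3 - <<'E'
import cv2,numpy as np
s=cv2.imread('pics/side0.png');t=cv2.imread('pics/top0.png')
a=cv2.resize(s[235:375,290:430],None,fx=4,fy=4,interpolation=cv2.INTER_CUBIC)
cv2.imwrite('pics/c1.png',a)
cv2.imwrite('pics/c2.png',cv2.resize(t[160:270,320:530],None,fx=3.8,fy=3.8,interpolation=cv2.INTER_CUBIC))
cv2.imwrite('pics/c3.png',cv2.resize(t[105:275,110:250],None,fx=3.5,fy=3.5,interpolation=cv2.INTER_CUBIC))
E
```

```text
(no output)
```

View pics/c1.png

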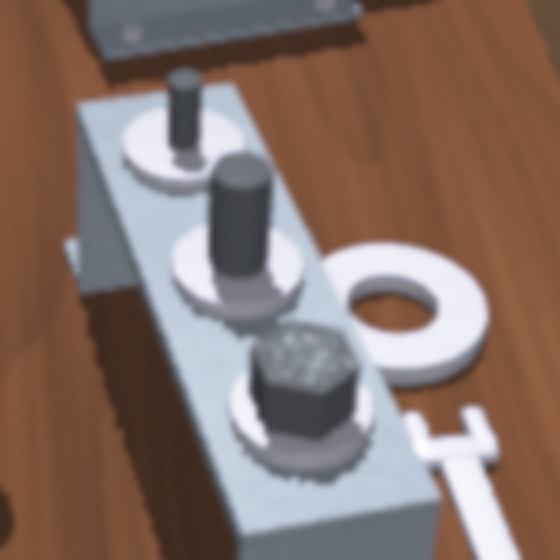

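View pics/c2.png

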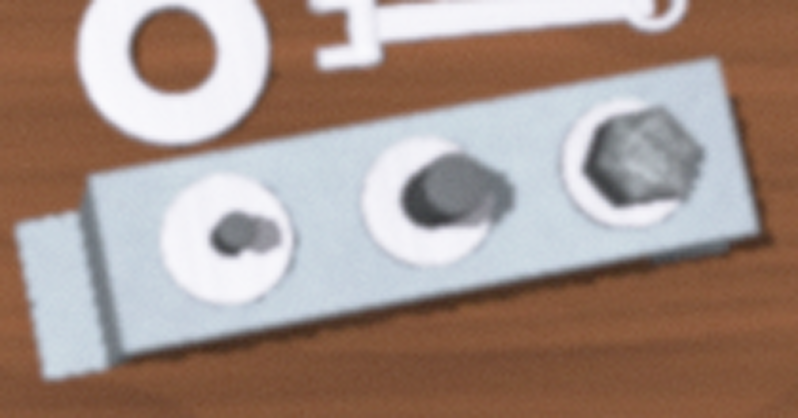

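View pics/c3.png

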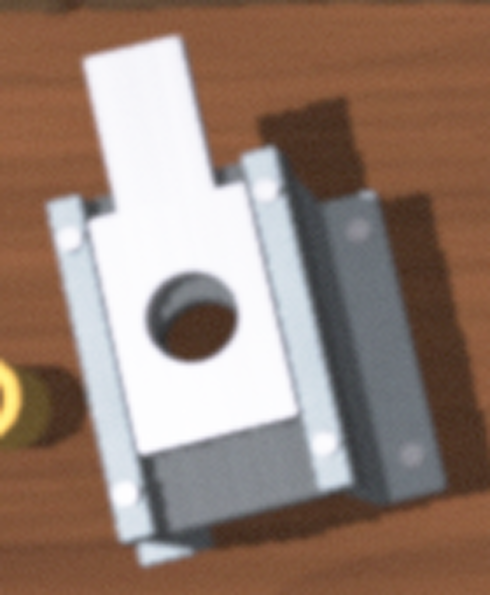

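Middle pin confirmed: it has a round, thick, tall dark handle on a 54 mm collar, while its neighbours are a slim round handle and a hexagonal head. Now I'll measure positions.

```bash
cat > h.py <<'E'
import numpy as np,cv2
from station import robot
from scipy.spatial.transform import Rotation as Ro
def ray(c,u,v,z):
    R=np.array(c['R']);t=np.array(c['t']);C=-R.T@t
    d=R.T@np.array([(u-c['cx'])/c['fx'],(v-c['cy'])/c['fy'],1]);return C+d*(z-C[2])/d[2]
def proj(c,X):
    p=np.array(c['R'])@np.array(X)+np.array(c['t']);return np.array([c['fx']*p[0]/p[2]+c['cx'],c['fy']*p[1]/p[2]+c['cy']])
E
python3 - <<'E'
from h import *
c=robot.capture('top');im=c['img']
g=im.min(2)
m=(g>215).astype(np.uint8)
cs,_=cv2.findContours(m,cv2.RETR_CCOMP,cv2.CHAIN_APPROX_NONE)
for k in cs:
    a=cv2.contourArea(k)
    if a>300:
        x,y,w,h=cv2.boundingRect(k)
        if y<100 or y>280: continue
        hull=cv2.convexHull(k);e=cv2.fitEllipse(hull)
        print((x,y,w,h),a,e,ray(c,*e[0],0.118).round(4),ray(c,*e[0],.109).round(4))
hs=cv2.cvtColor(im,cv2.COLOR_RGB2GRAY)
m=(hs<125).astype(np.uint8);m[:, :420]=0;m[:,458:]=0;m[:195]=0;m[230:]=0
n,l,st,ce=cv2.connectedComponentsWithStats(m);print(st,ce)
E
```

```text
(362, 205, 35, 35) 884.5 ((378.8088684082031, 222.26380920410156), (34.005393981933594, 34.40755844116211), 131.93275451660156) [ 0.5149 -0.1199  0.118 ] [ 0.5161 -0.1211  0.109 ]
(415, 196, 33, 34) 431.0 ((431.7376708984375, 212.5020751953125), (32.79061508178711, 34.59532928466797), 134.3006134033203) [ 0.5284 -0.2036  0.118 ] [ 0.5297 -0.2058  0.109 ]
(403, 152, 97, 25) 771.0 ((446.52178955078125, 163.36004638671875), (25.990814208984375, 108.90379333496094), 84.63398742675781) [ 0.6066 -0.2312  0.118 ] [ 0.6088 -0.2336  0.109 ]
(341, 149, 49, 48) 1744.0 ((364.9848937988281, 172.9635467529297), (47.43839645385742, 48.31611633300781), 88.40325164794922) [ 0.594 -0.101  0.118] [ 0.5961 -0.102   0.109 ]
(352, 160, 27, 27) 518.0 ((365.037841796875, 172.86663818359375), (26.051448822021484, 26.64229393005371), 129.4325408935547) [ 0.5942 -0.1011  0.118 ] [ 0.5963 -0.1021  0.109 ]
(135, 116, 60, 118) 4213.0 ((162.0690155029297, 185.1541748046875), (50.19041442871094, 151.80459594726562), 167.6935272216797) [0.5819 0.2187 0.118 ] [0.5838 0.2215 0.109 ]
(150, 181, 30, 29) 628.5 ((164.3513641357422, 195.19821166992188), (28.442584991455078, 29.327913284301758), 68.03657531738281) [0.5658 0.2149 0.118 ] [0.5675 0.2177 0.109 ]
[[     0      0    640    480 306916]
 [   426    202     28     18    283]
 [   435    209      1      1      1]] [[319.38982653 239.52662292]
 [438.57597173 210.73498233]
 [435.         209.        ]]
```

```bash
python3 - <<'E'
from h import *
s=robot.state();print(s['q'])
R0=Ro.from_rotvec(s['eef_rot']);print(R0.as_matrix().round(3),s['tool_pos'])
c=robot.capture('wrist');C=-np.array(c['R']).T@c['t'];print('cam in tool',(R0.inv().apply(C-s['tool_pos'])).round(4),'view dir tool',R0.inv().apply(np.array(c['R'])[2]).round(3), 'imgx',R0.inv().apply(np.array(c['R'])[0]).round(3))
c=robot.capture('top')
for u,v in [(163+0,0)]: pass
# tongue edges: bar sides
im=c['img'];m=(im.min(2)>215).astype(np.uint8)
L=[];
for v in range(122,158):
    xs=np.where(m[v,125:200])[0]+125
    if len(xs): L.append((v,xs.min(),xs.max()))
L=np.array(L)[3:-3]
for k in(1,2):
    p=np.polyfit(L[:,0],L[:,k],1)
    a=ray(c,np.polyval(p,122),122,.109);b=ray(c,np.polyval(p,155),155,.109);d=a-b;print(k,np.arctan2(d[1],d[0]))
for X in [(0.5284,-0.2036,.25),(0.5567,0.2155,.28)]:print(np.arctan2(X[1],X[0]))
E
```

```text
[-1.36488742e+00  2.64438428e-01  1.60483413e+00 -2.24887806e-05
  1.27370490e+00 -3.69129012e-02]
[[-0.     0.24  -0.971]
 [ 0.001 -0.971 -0.24 ]
 [-1.    -0.001 -0.   ]] [ 0.16219188 -0.65477345  0.23789169]
cam in tool [-0.1452  0.0008 -0.0795] view dir tool [0.952 0.001 0.306] imgx [-0.001  1.    -0.001]
1 0.22009880435384901
2 0.2313892241330781
-0.3677824147350727
0.36933869705640193
```

```bash
cat >> h.py <<'E'
def plan(X,yaw=None):
    s=robot.state();R=Ro.from_rotvec(s['eef_rot']);M=R.as_matrix()
    print('t',s['time'],'pos',s['tool_pos'].round(4),'jawyaw',np.arctan2(M[1,1],M[0,1]).round(4),'w',s['gripper_width'],'F',s['wrist_force'].round(2),'q',np.round(s['q'],2))
    print('offset',(R.inv().apply(np.array(X)-s['tool_pos'])/0.03).round(3))
    if yaw is not None:
        T=np.array([[0,np.cos(yaw),0],[0,np.sin(yaw),0],[-1,0,0]],float);T[:,2]=np.cross(T[:,0],T[:,1])
        print('rot',((R.inv()*Ro.from_matrix(T)).as_rotvec()/np.radians(6)).round(3))
E
python3 -c "
from h import *
plan((0.5284,-0.2036,.25),.16)"
```

```text
t 0.3 pos [ 0.1622 -0.6549  0.2382] jawyaw -1.328 w 0.08818359828250956 F [-0.    0.34 -0.4 ] q [-1.36  0.26  1.6  -0.    1.27 -0.04]
offset [ -0.382 -11.669 -15.465]
rot [-1.4209e+01 -6.0000e-03  6.0000e-03]
```

Emit:
send_rows(
  motion=[
    {"fingers":1,"offset":[-0.4,-1,-1.33],"delta_rot":[-1.2,0,0]},
    {"fingers":1,"offset":[-0.4,-2,-2.65],"delta_rot":[-2.4,0,0]},
    {"fingers":1,"offset":[-0.4,-3,-3.98],"delta_rot":[-3.7,0,0]},
    {"fingers":1,"offset":[-0.4,-4,-5.3],"delta_rot":[-4.9,0,0]},
    {"fingers":1,"offset":[-0.4,-5,-6.63],"delta_rot":[-6.1,0,0]},
    {"fingers":1,"offset":[-0.4,-6,-7.95],"delta_rot":[-7.3,0,0]},
    {"fingers":1,"offset":[-0.4,-7,-9.28],"delta_rot":[-8.5,0,0]},
    {"fingers":1,"offset":[-0.4,-8,-10.6],"delta_rot":[-9.7,0,0]},
    {"fingers":1,"offset":[-0.4,-9,-11.93],"delta_rot":[-11,0,0]},
    {"fingers":1,"offset":[-0.4,-10,-13.25],"delta_rot":[-12.2,0,0]},
    {"fingers":1,"offset":[-0.4,-11,-14.58],"delta_rot":[-13.4,0,0]},
    {"fingers":1,"offset":[-0.4,-11.67,-15.46],"delta_rot":[-14.2,0,0]},
    {"fingers":1,"offset":[-0.4,-11.67,-15.46],"delta_rot":[-14.2,0,0]},
    {"fingers":1,"offset":[-0.4,-11.67,-15.46],"delta_rot":[-14.2,0,0]},
    {"fingers":1,"offset":[-0.4,-11.67,-15.46],"delta_rot":[-14.2,0,0]},
  ],
)

```text
time: 1.8
tool_pos: [0.5277, -0.2046, 0.2506]
eef_rot: [1.092, 1.28, -1.093]
wrist_force: [0.2, -0.8, -0.4]
gripper_width: 0.0882
```

```bash
python3 - <<'E'
from h import *
plan((0.5284,-0.2036,.123),.16)
c=robot.capture('wrist');im=c['img'].copy()
for z in(.118,.166):
    p=proj(c,(0.5284,-0.2036,z));cv2.circle(im,tuple(int(round(a)) for a in p),4,(255,0,0),-1);print(p)
cv2.imwrite('pics/w1.png',im[:,:,::-1])
E
```

```text
t 1.8 pos [ 0.5277 -0.2046  0.2506] jawyaw 0.1577 w 0.08824735533558052 F [ 0.17 -0.75 -0.43] q [-0.41  0.05  1.83 -0.    1.26 -0.57]
offset [ 4.254  0.031 -0.029]
rot [-0.022  0.002  0.006]
[325.69093996 222.5200062 ]
[325.79275963 242.81760053]
```

View pics/w1.png

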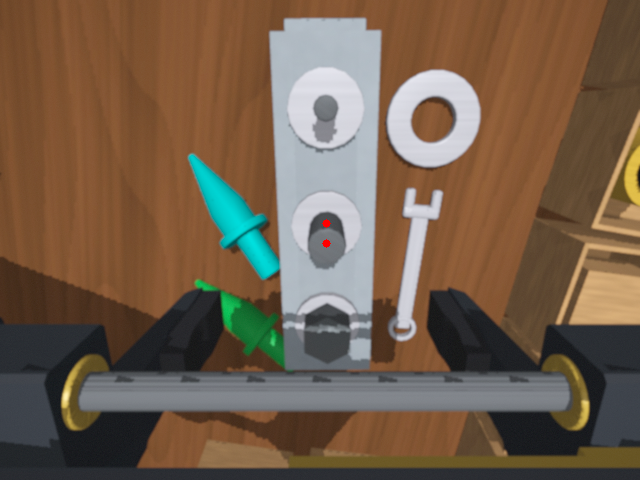

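Drift (collar centre about (326,225), handle top (326,245)) coincides with the red predicted points. Before descending I'll check how far the turquoise piece is from the jaws.

```bash
python3 - <<'E'
from h import *
def tri(a,ua,b,ub):
    A=[];B=[]
    for c,(u,v) in((a,ua),(b,ub)):
        R=np.array(c['R']);t=np.array(c['t']);x=(u-c['cx'])/c['fx'];y=(v-c['cy'])/c['fy']
        A+=[R[0]-x*R[2],R[1]-y*R[2]];B+=[x*t[2]-t[0],y*t[2]-t[1]]
    return np.linalg.lstsq(np.array(A),np.array(B),rcond=None)
T=robot.capture('top');S=robot.capture('side');W=robot.capture('wrist')
print(tri(T,(425,293),S,(271,282))); print(tri(T,(417,293),S,(272,305)));print(tri(T,(515,295),S,(267,343)))
E
```

```text
(array([ 0.40326931, -0.18126821,  0.14382746]), array([1.08850081e-06]), np.int32(3), array([1.42617033, 1.20719087, 0.76691127]))
(array([ 0.40262121, -0.17946695,  0.09364198]), array([8.84141085e-07]), np.int32(3), array([1.42617761, 1.23071334, 0.73051229]))
(array([ 0.39779892, -0.31685132,  0.14020743]), array([1.49536887e-07]), np.int32(3), array([1.43233457, 1.22624587, 0.82087772]))
```

Emit:
send_rows(
  motion=[
    {"fingers":1,"offset":[1.2,0.03,-0.03],"delta_rot":[0,0,0]},
    {"fingers":1,"offset":[2.4,0.03,-0.03],"delta_rot":[0,0,0]},
    {"fingers":1,"offset":[3.4,0.03,-0.03],"delta_rot":[0,0,0]},
    {"fingers":1,"offset":[4.0,0.03,-0.03],"delta_rot":[0,0,0]},
    {"fingers":1,"offset":[4.2,0.03,-0.03],"delta_rot":[0,0,0]},
    {"fingers":0,"offset":[4.2,0.03,-0.03],"delta_rot":[0,0,0]},
    {"fingers":-1,"offset":[4.2,0.03,-0.03],"delta_rot":[0,0,0]},
    {"fingers":-1,"offset":[4.2,0.03,-0.03],"delta_rot":[0,0,0]},
    {"fingers":-1,"offset":[4.2,0.03,-0.03],"delta_rot":[0,0,0]},
    {"fingers":-1,"offset":[4.2,0.03,-0.03],"delta_rot":[0,0,0]},
    {"fingers":-1,"offset":[4.2,0.03,-0.03],"delta_rot":[0,0,0]},
  ],
  grip_force=50,
)

```text
time: 3.1
tool_pos: [0.5293, -0.2029, 0.1252]
eef_rot: [1.091, 1.279, -1.091]
wrist_force: [-0.3, -0.5, 0.2]
gripper_width: 0.0427
```

```bash
python3 - <<'E'
from h import *
plan((0.5284,-0.2036,.27),.16)
E
```

```text
t 3.1 pos [ 0.5293 -0.2029  0.1252] jawyaw 0.1591 w 0.042685692680743036 F [-0.27 -0.5   0.15] q [-0.41  0.16  1.95 -0.    1.03 -0.57]
offset [-4.825 -0.031  0.02 ]
rot [-0.009  0.005 -0.007]
```

Fingers still closing; continue holding, then lift.

Emit:
send_rows(
  motion=[
    {"fingers":-1,"offset":[0,0,0],"delta_rot":[0,0,0]},
    {"fingers":-1,"offset":[0,0,0],"delta_rot":[0,0,0]},
    {"fingers":-1,"offset":[0,0,0],"delta_rot":[0,0,0]},
    {"fingers":-1,"offset":[0,0,0],"delta_rot":[0,0,0]},
    {"fingers":-1,"offset":[0,0,0],"delta_rot":[0,0,0]},
  ],
  grip_force=50,
)

```text
time: 3.6
tool_pos: [0.5288, -0.2028, 0.1247]
eef_rot: [1.091, 1.281, -1.092]
wrist_force: [-2.1, 0.7, 3.6]
gripper_width: 0.0248
```

Emit:
send_rows(
  motion=[
    {"fingers":-1,"offset":[-0.4,0,0],"delta_rot":[0,0,0]},
    {"fingers":-1,"offset":[-1.2,0,0],"delta_rot":[0,0,0]},
    {"fingers":-1,"offset":[-2.2,0,0],"delta_rot":[0,0,0]},
    {"fingers":-1,"offset":[-3.2,0,0],"delta_rot":[0,0,0]},
    {"fingers":-1,"offset":[-4.2,0,0],"delta_rot":[0,0,0]},
    {"fingers":-1,"offset":[-5.0,0,0],"delta_rot":[0,0,0]},
    {"fingers":-1,"offset":[-5.3,0,0],"delta_rot":[0,0,0]},
    {"fingers":-1,"offset":[-5.3,0,0],"delta_rot":[0,0,0]},
  ],
)

```text
time: 4.4
tool_pos: [0.5295, -0.203, 0.2847]
eef_rot: [1.092, 1.278, -1.09]
wrist_force: [-0.7, -0.6, -7.1]
gripper_width: 0.025
```

```bash
python3 - <<'E'
from h import *
plan((0.567,.15,.283),.225)
c=robot.capture('side');cv2.imwrite('pics/s2.png',c['img'][:,:,::-1])
E
```

```text
t 4.4 pos [ 0.5295 -0.203   0.2847] jawyaw 0.159 w 0.02496212551854239 F [-0.74 -0.65 -7.11] q [-0.41  0.03  1.78  0.    1.32 -0.57]
offset [  0.051   3.096 -11.419]
rot [-0.63   0.01  -0.017]
```

View pics/s2.png

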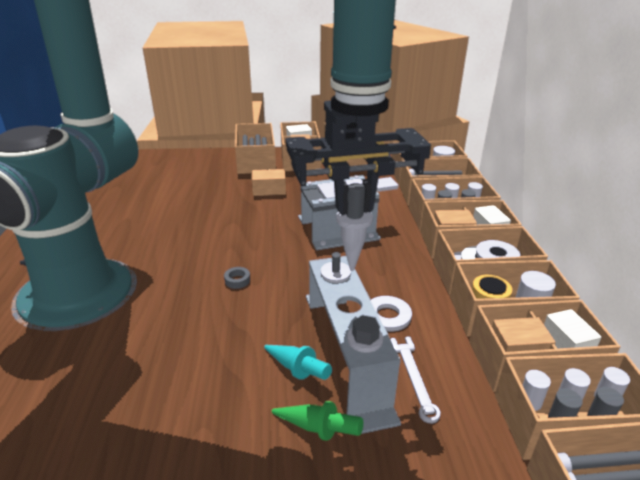

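The drift is held upright in the gripper (tip at about (353,268)); the decoys have toppled on their own, away from us. Carry to the viewing pose beside the stand.

Emit:
send_rows(
  motion=[
    {"fingers":-1,"offset":[0,0.15,-0.5],"delta_rot":[0,0,0]},
    {"fingers":-1,"offset":[0,0.4,-1.5],"delta_rot":[-0.1,0,0]},
    {"fingers":-1,"offset":[0,0.75,-2.8],"delta_rot":[-0.2,0,0]},
    {"fingers":-1,"offset":[0,1.1,-4.1],"delta_rot":[-0.3,0,0]},
    {"fingers":-1,"offset":[0,1.45,-5.4],"delta_rot":[-0.4,0,0]},
    {"fingers":-1,"offset":[0,1.8,-6.7],"delta_rot":[-0.5,0,0]},
    {"fingers":-1,"offset":[0,2.15,-8.0],"delta_rot":[-0.6,0,0]},
    {"fingers":-1,"offset":[0,2.5,-9.3],"delta_rot":[-0.63,0,0]},
    {"fingers":-1,"offset":[0,2.8,-10.4],"delta_rot":[-0.63,0,0]},
    {"fingers":-1,"offset":[0,3.0,-11.1],"delta_rot":[-0.63,0,0]},
    {"fingers":-1,"offset":[0,3.1,-11.4],"delta_rot":[-0.63,0,0]},
    {"fingers":-1,"offset":[0,3.1,-11.4],"delta_rot":[-0.63,0,0]},
    {"fingers":-1,"offset":[0,3.1,-11.4],"delta_rot":[-0.63,0,0]},
  ],
)

```text
time: 5.75
tool_pos: [0.566, 0.149, 0.2825]
eef_rot: [1.04, 1.308, -1.044]
wrist_force: [-0.5, -0.2, -6.0]
gripper_width: 0.0251
```

```bash
python3 - <<'E'
from h import *
plan((0.567,.15,.283),.225)
for n in('wrist','top'):
    c=robot.capture(n);cv2.imwrite(f'pics/{n}3.png',c['img'][:,:,::-1]);np.save(f'{n}3.npy',c,allow_pickle=True)
E
```

```text
t 5.75 pos [0.566  0.149  0.2825] jawyaw 0.2252 w 0.025101316127336966 F [-0.47 -0.17 -5.99] q [ 0.22  0.07  1.75 -0.    1.33 -0.01]
offset [-0.016  0.039 -0.026]
rot [0.002 0.008 0.023]
```

View pics/wrist3.png

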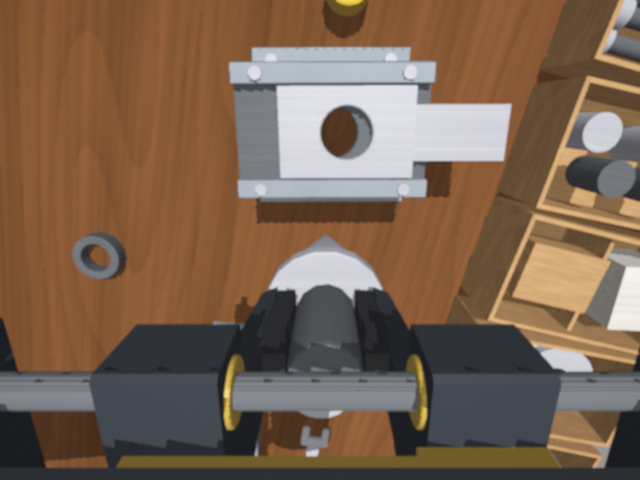

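The eye (about (347,131)) shows clearly beside the held drift, with the fixed plate's crescent on its right (+x) side. I'll enlarge it.

```bash
python3 - <<'E'
from h import *
c=np.load('wrist3.npy',allow_pickle=True).item();im=c['img']
cr=cv2.resize(im[95:170,300:400],None,fx=8,fy=8,interpolation=cv2.INTER_CUBIC);cv2.imwrite('pics/e3.png',cr[:,:,::-1])
m=(im.min(2)>185).astype(np.uint8);cs,_=cv2.findContours(m,cv2.RETR_CCOMP,cv2.CHAIN_APPROX_NONE)
for k in cs:
    x,y,w,h=cv2.boundingRect(k)
    if 310<x<340 and 95<y<115:
        e=cv2.fitEllipse(k);print((x,y,w,h),e,ray(c,*e[0],.109).round(4))
        r=[ray(c,*p[0],.109)[:2] for p in k];print(cv2.minEnclosingCircle(np.float32(r)),cv2.fitEllipse(np.float32(r)*1000))
for v in(118,124,128,132,136,142):print(v,im[v,315:378].sum(1)//3)
E
```

```text
(319, 103, 56, 58) ((346.29931640625, 131.83810424804688), (54.825828552246094, 56.54792404174805), 16.773937225341797) [0.5681 0.2166 0.109 ]
((0.5682093501091003, 0.2160160094499588), 0.022653384134173393) ((568.1946411132812, 216.0811309814453), (44.00822830200195, 44.44208908081055), 103.34093475341797)
118 [230 230 230 229 229 228 226 216 194 157 111  72  55  54  56  57  58  57
  59  60  57  57  56  53  56  56  59  57  58  58  58  59  59  57  55  55
  55  59  73  92 109 120 123 119 110 105 105 101  91  84  77  75  91 124
 161 193 216 226 229 229 230 230 230]
124 [226 226 226 225 220 203 171 122  73  53  52  53  55  55  57  59  58  59
  58  58  56  56  56  57  57  57  58  58  59  56  56  53  55  54  53  55
  54  56  52  56  63  81 102 118 125 126 128 127 128 126 122 108  90  79
  77  98 139 181 208 222 225 226 226]
128 [224 223 224 219 203 169 118  71  49  50  50  53  57  57  57  59  57  59
  58  56  58  56  56  57  57  58  58  58  58  57  54  54  54  53  56  55
  55  55  54  57  56  66  90 113 125 128 128 128 129 128 128 129 124 116
 100  92 105 146 186 210 220 222 223]
132 [225 225 224 217 199 156 100  58  49  51  53  53  57  58  60  58  58  57
  57  55  57  56  57  58  56  57  57  56  53  54  52  56  55  55  55  56
  55  57  55  55  56  65  83 107 122 127 129 128 129 129 129 129 129 122
 104  84  92 133 178 209 223 226 226]
136 [224 225 224 221 205 170 116  68  48  50  50  53  57  55  59  58  58  56
  56  54  57  55  57  56  56  56  56  51  53  54  54  56  55  55  56  54
  58  57  56  53  57  73  94 115 125 129 128 128 129 128 128 128 128 127
 125 115 124 159 193 214 223 225 225]
142 [220 220 220 219 216 207 187 148  97  61  53  54  56  54  53  55  53  52
  54  52  52  54  55  54  53  54  53  54  54  59  55  56  55  57  57  57
  56  56  60  75  93 111 123 127 129 129 129 129 129 130 129 129 128 125
 123 146 181 204 215 218 219 220 220]
```

View pics/e3.png

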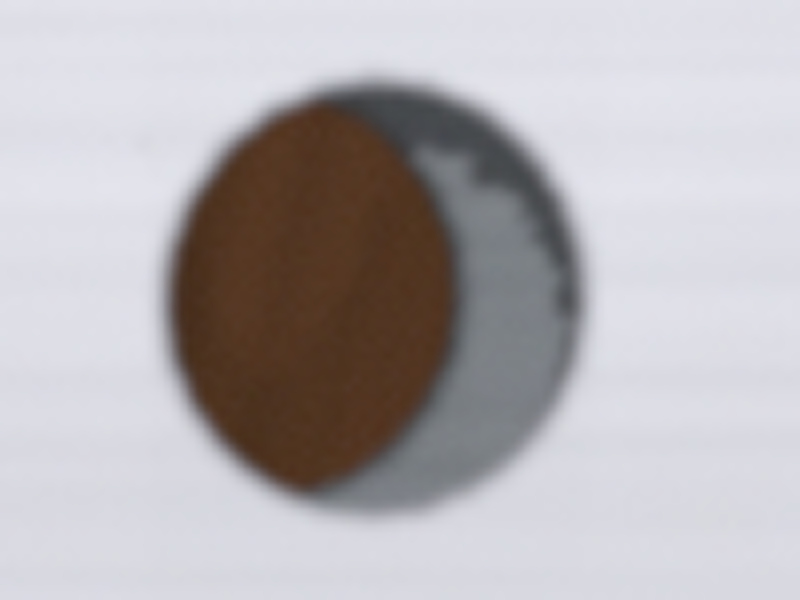

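```bash
python3 - <<'E'
from h import *
from scipy.optimize import least_squares
c=np.load('wrist3.npy',allow_pickle=True).item();g=c['img'].astype(float).mean(2)
sat=c['img'].astype(float);rb=sat[:,:,0]-sat[:,:,2]
P={};
for v in range(113,150):
    row=rb[v]
    # brown: R-B large; boundary going right from brown
    xs=[x for x in range(330,370) if row[x]>=12>row[x+1]]
    gx=[x for x in range(335,366) if g[v,x]<105<=g[v,x+1]]
    if xs: P.setdefault('bot',[]).append((xs[-1]+(row[xs[-1]]-12)/(row[xs[-1]]-row[xs[-1]+1]),v))
    if gx: P.setdefault('top',[]).append((gx[0]+(105-g[v,gx[0]])/(g[v,gx[0]+1]-g[v,gx[0]]),v))
u=np.array([np.cos(.225),np.sin(.225)]);n=np.array([-u[1],u[0]]);E=np.array([.5681,.2163])
for k,z in(('bot',.088),('top',.098)):
    W=np.array([ray(c,*p,z)[:2] for p in P[k]])
    # centre on the slide line through eye
    f=lambda d:np.linalg.norm(W-(E-d[0]*u),axis=1)-.0215
    r=least_squares(f,[.011],loss='soft_l1',f_scale=.0005)
    f2=lambda q:np.linalg.norm(W-q,axis=1)-.0215
    r2=least_squares(f2,E-.011*u,loss='soft_l1',f_scale=.0005)
    print(k,len(W),r.x,np.abs(r.fun).mean(),E-r.x[0]*u,'free',r2.x,np.abs(r2.fun).mean(),(r2.x-E)@u,(r2.x-E)@n)
# drift position: collar ellipse in top view
t=np.load('top3.npy',allow_pickle=True).item();cv2.imwrite('pics/t3c.png',cv2.resize(t['img'][100:300,100:320],None,fx=3,fy=3)[:,:,::-1])
E
```

```text
bot 37 [0.01172779] 0.0002217773474538062 [0.55666782 0.21368346] free [0.55680427 0.21308839] 6.375172988828029e-05 -0.011727543124534048 -0.0006105088814492186
top 37 [0.01113653] 0.00030849478636582795 [0.55724418 0.21381537] free [0.55726563 0.21371821] 0.0003000526046137635 -0.01113729399153244 -9.950063219457046e-05
```

View pics/t3c.png

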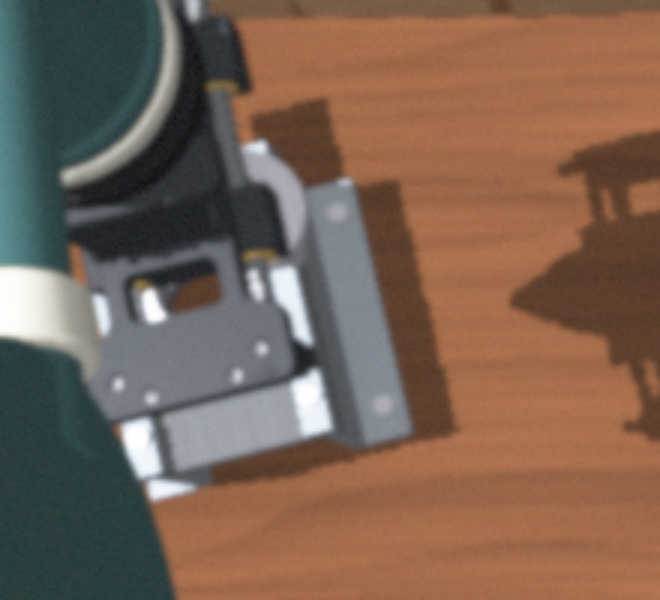

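```bash
python3 - <<'E'
from h import *
from scipy.optimize import least_squares
c=np.load('wrist3.npy',allow_pickle=True).item();im=c['img']
cv2.imwrite('pics/d3.png',cv2.resize(im[225:325,250:400],None,fx=5,fy=5,interpolation=cv2.INTER_CUBIC)[:,:,::-1])
g=im.astype(int);rb=g[:,:,0]-g[:,:,2]
pts=[]
for x in list(range(278,305))+list(range(346,374)):
    col=rb[:,x];ys=[y for y in range(235,300) if col[y]>25>=col[y+1]]
    if ys:pts.append((x,ys[0]+(col[ys[0]]-25)/(col[ys[0]]-col[ys[0]+1])))
print(pts[::6])
s=robot.state();R=Ro.from_rotvec(s['eef_rot'])
for z in (.266,.268,.270):
    W=np.array([ray(c,*p,z)[:2] for p in pts])
    r=least_squares(lambda q:np.linalg.norm(W-q[:2],axis=1)-.027,[.566,.149],loss='soft_l1',f_scale=.0005)
    print(z,r.x,np.abs(r.fun).mean(), 'tool', R.inv().apply(np.r_[r.x,s['tool_pos'][2]]-s['tool_pos'])*1000)
E
```

```text
[(278, np.float64(267.8421052631579)), (284, np.float64(261.88461538461536)), (290, np.float64(257.04761904761904)), (296, np.float64(252.6451612903226)), (302, np.float64(250.71875)), (349, np.float64(250.75)), (355, np.float64(253.30434782608697)), (361, np.float64(258.09090909090907)), (367, np.float64(262.6666666666667)), (373, np.float64(269.6875))]
0.266 [0.56732443 0.14452923] 0.00011260382218365298 tool [ 2.07257347e-03 -5.96373715e-03  3.99069495e+00]
0.268 [0.5671864  0.14513405] 0.00011095141915668099 tool [ 1.75167503e-03 -6.31342429e-03  3.37032454e+00]
0.27 [0.5670478  0.14574065] 0.00011966396745215358 tool [ 1.42996334e-03 -6.81401701e-03  2.74808880e+00]
```

View pics/d3.png

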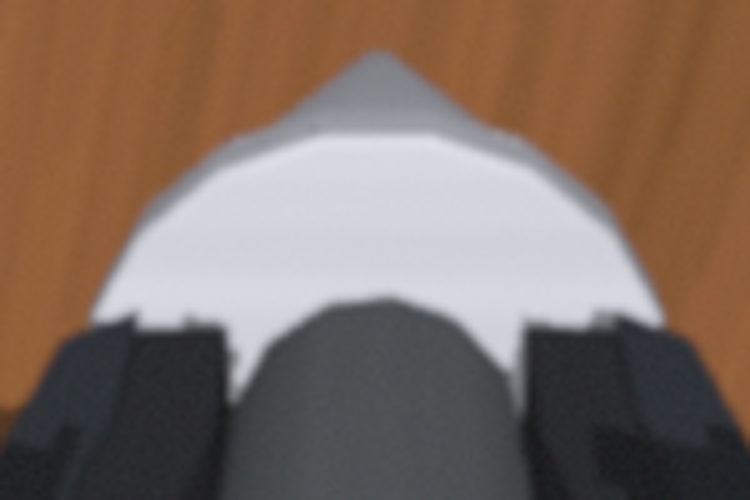

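```bash
python3 - <<'E'
from h import *
c=np.load('wrist3.npy',allow_pickle=True).item()
s=robot.state();R=Ro.from_rotvec(s['eef_rot']);p0=s['tool_pos'];print(p0)
def t(u,v,z):
    X=ray(c,250-.4+u/5,225-.4+v/5,z);return (R.inv().apply(X-p0)*1000).round(1)
print('tip far edge',t(378,50,.1778)); 
for u in(320,435):print('collar top vertex',u,t(u,133,.276))
print('handle top front',t(330,302,.324),t(440,302,.324), t(385,297,.324))
E
```

```text
[0.56644449 0.14842171 0.28323684]
tip far edge [105.4   0.   -0.6]
collar top vertex 320 [  7.2  -4.9 -24.1]
collar top vertex 435 [  7.2   4.9 -24.2]
handle top front [-40.8  -2.8 -30.9] [-40.8   3.8 -30.9] [-40.8   0.5 -31.2]
```

```bash
python3 - <<'E'
from h import *
plan((0.5564,.2164,.24),.225)
E
```

```text
t 5.85 pos [0.5664 0.1484 0.2832] jawyaw 0.2238 w 0.02444043229525696 F [ 0.03 -0.64 -7.36] q [ 0.21  0.07  1.74 -0.    1.33 -0.01]
offset [ 1.44   0.178 -2.284]
rot [-0.011  0.005  0.01 ]
```

Emit:
send_rows(
  motion=[
    {"fingers":-1,"offset":[0,0.05,-0.6],"delta_rot":[0,0,0]},
    {"fingers":-1,"offset":[0,0.12,-1.5],"delta_rot":[0,0,0]},
    {"fingers":-1,"offset":[0.2,0.18,-2.1],"delta_rot":[0,0,0]},
    {"fingers":-1,"offset":[0.8,0.18,-2.28],"delta_rot":[0,0,0]},
    {"fingers":-1,"offset":[1.44,0.18,-2.28],"delta_rot":[0,0,0]},
    {"fingers":-1,"offset":[1.44,0.18,-2.28],"delta_rot":[0,0,0]},
    {"fingers":-1,"offset":[1.44,0.18,-2.28],"delta_rot":[0,0,0]},
  ],
)

```text
time: 6.55
tool_pos: [0.5564, 0.2168, 0.2399]
eef_rot: [1.041, 1.308, -1.044]
wrist_force: [1.0, 0.2, -6.2]
gripper_width: 0.0251
```

```bash
python3 - <<'E'
from h import *
plan((0.5564,.2164,.20),.225)
c=robot.capture('side');cv2.imwrite('pics/s4.png',cv2.resize(c['img'][80:260,250:450],None,fx=3,fy=3,interpolation=cv2.INTER_CUBIC)[:,:,::-1])
c=robot.capture('wrist');cv2.imwrite('pics/w4.png',c['img'][:,:,::-1])
E
```

```text
t 6.55 pos [0.5564 0.2168 0.2399] jawyaw 0.2245 w 0.02509601438426627 F [ 0.98  0.21 -6.16] q [ 0.33  0.12  1.77 -0.    1.25  0.11]
offset [1.329e+00 1.000e-03 1.300e-02]
rot [-0.005  0.005  0.016]
```

View pics/s4.png

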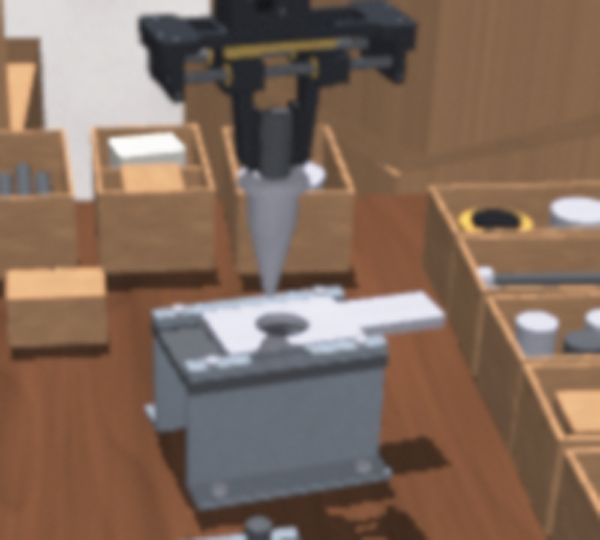

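View pics/w4.png

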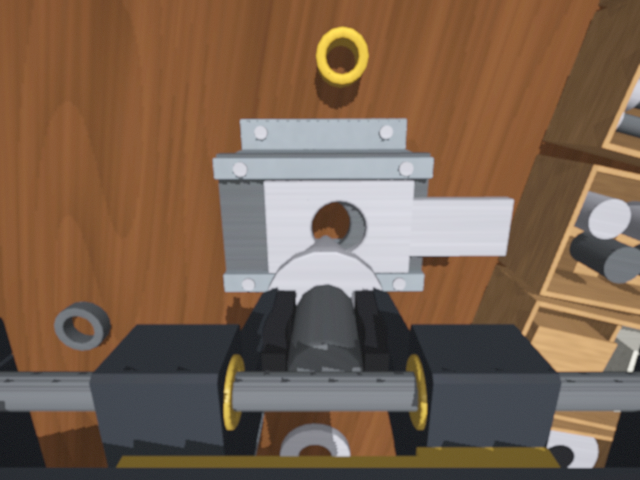

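The drift hangs upright above the eye (side crop: tip (269,295), eye (282,325)). A quick check of predicted tip against the side view.

```bash
python3 - <<'E'
from h import *
c=robot.capture('side')
print(proj(c,(.557,.2140,.135)),'seen',(250-.3+269/3,80-.3+295/3))
print('hole',proj(c,(.5681,.2166,.109)),'eye seen',(250-.3+282/3,80-.3+325/3))
E
```

```text
[339.46914317 178.80261109] seen (339.3666666666667, 178.03333333333333)
hole [343.70349542 188.19948684] eye seen (343.7, 188.03333333333333)
```

Agreement within 1 px. Descend until the point is in both holes.

Emit:
send_rows(
  motion=[
    {"fingers":-1,"offset":[0.3,0,0],"delta_rot":[0,0,0]},
    {"fingers":-1,"offset":[0.7,0,0],"delta_rot":[0,0,0]},
    {"fingers":-1,"offset":[1.1,0,0],"delta_rot":[0,0,0]},
    {"fingers":-1,"offset":[1.33,0,0],"delta_rot":[0,0,0]},
    {"fingers":-1,"offset":[1.33,0,0],"delta_rot":[0,0,0]},
    {"fingers":-1,"offset":[1.33,0,0],"delta_rot":[0,0,0]},
  ],
)

```text
time: 7.3
tool_pos: [0.5565, 0.2174, 0.2001]
eef_rot: [1.041, 1.308, -1.043]
wrist_force: [-0.5, -0.5, -7.3]
gripper_width: 0.0249
```

```bash
python3 - <<'E'
from h import *
plan((0.5564,.2164,.16),.225)
c=robot.capture('side');cv2.imwrite('pics/s5.png',cv2.resize(c['img'][80:260,250:450],None,fx=3,fy=3,interpolation=cv2.INTER_CUBIC)[:,:,::-1])
E
```

```text
t 7.3 pos [0.5565 0.2174 0.2001] jawyaw 0.225 w 0.024899675301345906 F [-0.51 -0.5  -7.32] q [0.33 0.15 1.82 0.   1.18 0.11]
offset [ 1.336 -0.01   0.032]
rot [0.    0.001 0.009]
```

View pics/s5.png

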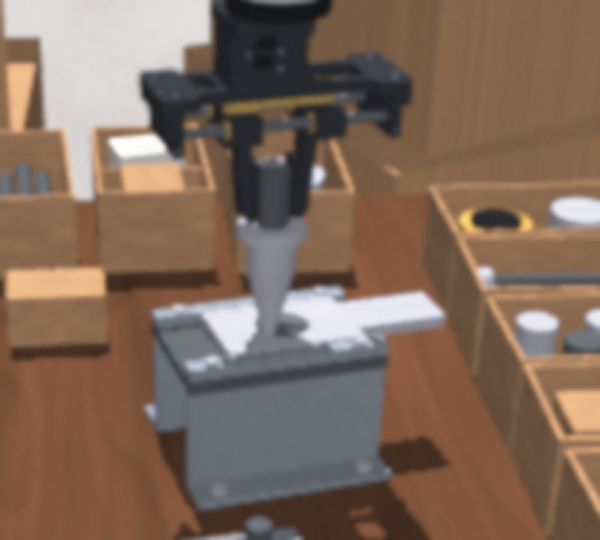

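The tip has entered the eye (about (268,335)) without contact force, and the tongue has not moved. Continue down.

Emit:
send_rows(
  motion=[
    {"fingers":-1,"offset":[0.25,0,0],"delta_rot":[0,0,0]},
    {"fingers":-1,"offset":[0.5,0,0],"delta_rot":[0,0,0]},
    {"fingers":-1,"offset":[0.75,0,0],"delta_rot":[0,0,0]},
    {"fingers":-1,"offset":[1.0,0,0],"delta_rot":[0,0,0]},
    {"fingers":-1,"offset":[1.25,0,0],"delta_rot":[0,0,0]},
    {"fingers":-1,"offset":[1.33,0,0],"delta_rot":[0,0,0]},
  ],
)

```text
time: 7.95
tool_pos: [0.5572, 0.2176, 0.1603]
eef_rot: [1.042, 1.307, -1.041]
wrist_force: [2.8, 0.5, -3.0]
gripper_width: 0.0248
```

```bash
python3 - <<'E'
from h import *
plan((0.5564,.2164,.121),.225)
E
```

```text
t 7.95 pos [0.5572 0.2176 0.1603] jawyaw 0.225 w 0.02482295738083343 F [ 2.78  0.54 -3.05] q [ 0.33  0.18  1.86 -0.    1.11  0.11]
offset [ 1.31  -0.036  0.033]
rot [-0.    -0.001 -0.008]
```

Emit:
send_rows(
  motion=[
    {"fingers":-1,"offset":[0.15,0,0],"delta_rot":[0,0,0]},
    {"fingers":-1,"offset":[0.3,0,0],"delta_rot":[0,0,0]},
    {"fingers":-1,"offset":[0.45,0,0],"delta_rot":[0,0,0]},
    {"fingers":-1,"offset":[0.6,0,0],"delta_rot":[0,0,0]},
    {"fingers":-1,"offset":[0.75,0,0],"delta_rot":[0,0,0]},
    {"fingers":-1,"offset":[0.75,0,0],"delta_rot":[0,0,0]},
  ],
)

```text
time: 8.55
tool_pos: [0.5558, 0.2172, 0.1368]
eef_rot: [1.04, 1.309, -1.044]
wrist_force: [2.7, 0.5, -7.2]
gripper_width: 0.0249
```

```bash
python3 - <<'E'
from h import *
plan((0.5564,.2164,.123),.225)
E
```

```text
t 8.55 pos [0.5558 0.2172 0.1368] jawyaw 0.225 w 0.02492692417694391 F [ 2.68  0.55 -7.24] q [0.33 0.2  1.88 0.   1.07 0.11]
offset [0.46  0.014 0.031]
rot [0.    0.001 0.022]
```

Emit:
send_rows(
  motion=[
    {"fingers":-1,"offset":[0.15,0,0],"delta_rot":[0,0,0]},
    {"fingers":-1,"offset":[0.3,0,0],"delta_rot":[0,0,0]},
    {"fingers":-1,"offset":[0.4,0,0],"delta_rot":[0,0,0]},
    {"fingers":-1,"offset":[0.45,0,0],"delta_rot":[0,0,0]},
    {"fingers":-1,"offset":[0.45,0,0],"delta_rot":[0,0,0]},
  ],
)

```text
time: 9.05
tool_pos: [0.556, 0.2172, 0.124]
eef_rot: [1.041, 1.308, -1.043]
wrist_force: [1.2, -0.6, -6.8]
gripper_width: 0.0252
```

```bash
python3 - <<'E'
from h import *
plan((0.5564,.2164,.123),.225)
c=robot.capture('side');cv2.imwrite('pics/s6.png',cv2.resize(c['img'][80:260,250:450],None,fx=3,fy=3,interpolation=cv2.INTER_CUBIC)[:,:,::-1])
E
```

```text
t 9.05 pos [0.556  0.2172 0.124 ] jawyaw 0.2249 w 0.025185528406435682 F [ 1.19 -0.65 -6.84] q [0.33 0.22 1.89 0.   1.04 0.11]
offset [0.035 0.006 0.03 ]
rot [-0.001  0.001  0.017]
```

View pics/s6.png

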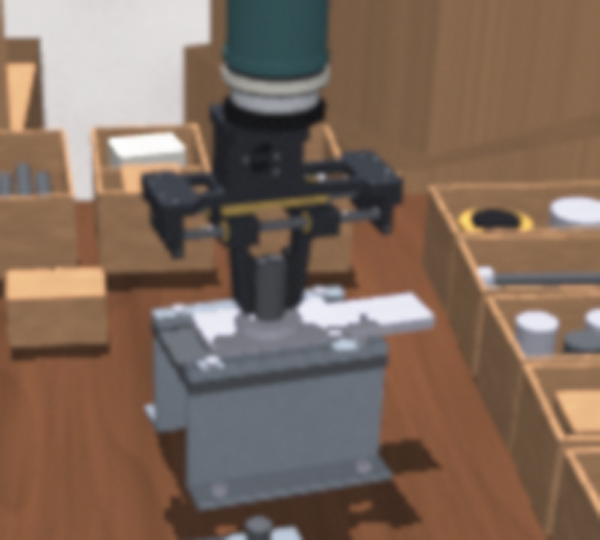

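The collar is about on the tongue and the tongue has moved left into line. Press lightly to confirm seating.

Emit:
send_rows(
  motion=[
    {"fingers":-1,"offset":[0.03,0,0],"delta_rot":[0,0,0]},
    {"fingers":-1,"offset":[0.06,0,0],"delta_rot":[0,0,0]},
    {"fingers":-1,"offset":[0.06,0,0],"delta_rot":[0,0,0]},
  ],
)

```text
time: 9.4
tool_pos: [0.5566, 0.2174, 0.1237]
eef_rot: [1.042, 1.307, -1.042]
wrist_force: [-3.2, -1.2, 0.9]
gripper_width: 0.0248
```

Wrist load went from -7 N to about +1 N at TCP z 0.1237: seated. Release and withdraw.

Emit:
send_rows(
  motion=[
    {"fingers":0.2,"offset":[0,0,0],"delta_rot":[0,0,0]},
    {"fingers":0.2,"offset":[0,0,0],"delta_rot":[0,0,0]},
    {"fingers":0.2,"offset":[0,0,0],"delta_rot":[0,0,0]},
    {"fingers":0.2,"offset":[0,0,0],"delta_rot":[0,0,0]},
    {"fingers":0.2,"offset":[0,0,0],"delta_rot":[0,0,0]},
    {"fingers":0.2,"offset":[0,0,0],"delta_rot":[0,0,0]},
  ],
)

```text
time: 10.0
tool_pos: [0.5568, 0.2175, 0.123]
eef_rot: [1.042, 1.307, -1.042]
wrist_force: [0.2, 0.4, -0.4]
gripper_width: 0.0527
```

Emit:
send_rows(
  motion=[
    {"fingers":0.2,"offset":[-0.3,0,0],"delta_rot":[0,0,0]},
    {"fingers":0.2,"offset":[-0.9,0,0],"delta_rot":[0,0,0]},
    {"fingers":0.2,"offset":[-1.8,0,0],"delta_rot":[0,0,0]},
    {"fingers":0.2,"offset":[-2.8,0,0],"delta_rot":[0,0,0]},
    {"fingers":0.2,"offset":[-3.8,0,0],"delta_rot":[0,0,0]},
    {"fingers":0.2,"offset":[-4.4,0,0],"delta_rot":[0,0,0]},
    {"fingers":0.2,"offset":[-4.5,0,0],"delta_rot":[0,0,0]},
    {"fingers":0.2,"offset":[-4.5,0,0],"delta_rot":[0,0,0]},
  ],
)

```text
time: 10.8
tool_pos: [0.5571, 0.2176, 0.2588]
eef_rot: [1.043, 1.306, -1.04]
wrist_force: [-0.0, -0.9, -1.1]
gripper_width: 0.0533
```

```bash
python3 - <<'E'
from h import *
plan((0.5564,.2164,.123),.225)
c=robot.capture('side');cv2.imwrite('pics/s7.png',cv2.resize(c['img'][80:260,250:450],None,fx=3,fy=3,interpolation=cv2.INTER_CUBIC)[:,:,::-1])
c=robot.capture('wrist');im=c['img'].copy()
for z in(.117,.165):
    p=proj(c,(.557,.214,z));print(p);cv2.circle(im,tuple(int(round(a)) for a in p),3,(255,0,0),-1)
cv2.imwrite('pics/w7.png',im[:,:,::-1])
E
```

```text
t 10.8 pos [0.5571 0.2176 0.2588] jawyaw 0.225 w 0.05332512995911151 F [-0.05 -0.85 -1.14] q [ 0.33  0.11  1.75 -0.    1.28  0.11]
offset [ 4.526 -0.039  0.034]
rot [ 0.    -0.002 -0.017]
[324.50390185 225.07746476]
[324.37982714 245.12258858]
```

View pics/s7.png

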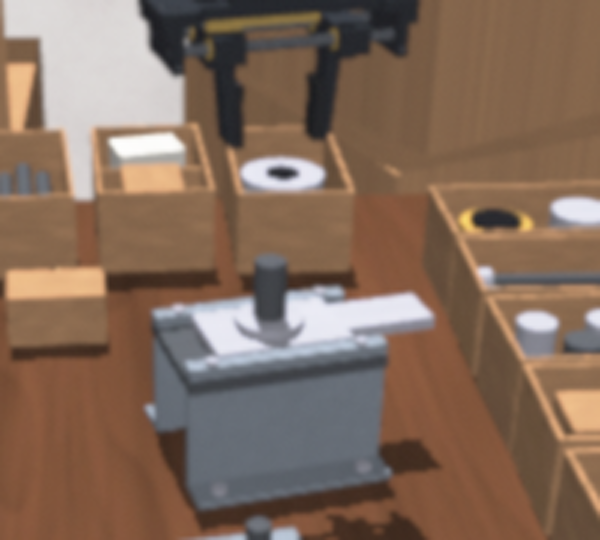

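View pics/w7.png

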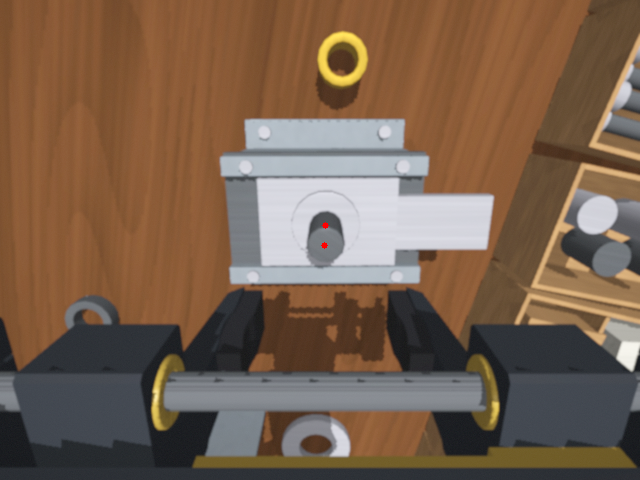

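The drift stands upright with its collar flat on the tongue. Collar centre (325,224) and handle top (325,246) lie on the predicted hole axis, and the tongue plate is centred at about 327.5 px, i.e. 1-2 mm off line. The gripper is clear. I'll hand it in.

```bash
python3 -c "
from station import robot
print(robot.job_done(),robot.state()['time'])"
```

```text
the job is handed in; nothing more can be done
the job is handed in; nothing more can be done
```

The thick drift is standing through both holes with its collar down on the tongue. I let go of it and handed the job in at about 11 s of the 38 s allowed; no verdict was reported.

- **Picking up:** I took the thick drift from the middle rack hole and lifted it clear. A wrist view then put the fixed hole at about (0.557, 0.214) m and the eye about 11 mm out of line.
- **Pushing in:** I lowered the drift straight down on the fixed hole's axis. The tip went in with no contact force, and the tongue showed no movement at that point. The taper then pulled the tongue across with sideways forces of about 3 N. The drift seated with the tool at z = 0.1237 m, against about 0.124 m expected.
- **Last checks, after letting go:** The drift looked upright and its collar flat on the tongue. Collar and handle top were within about 1 px of the predicted axis. The tongue was roughly 1–2 mm off line, judged by eye from the picture rather than measured. The gripper was clear with no load on the wrist.
- **What disagreed:** The top and wrist cameras differed by about 1.5 mm on where the eye was. The drift also sat about 2.5 mm off-centre in the jaws, which I corrected for. The turquoise and green look-alikes fell over on the table early on; I never aimed at or gripped them and felt no contact.

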